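# Clear and open the latched socket case

### The job

Someone needs to get at the sockets in the grey steel case. Stand the tin that is on its lid upright on the narrow raised wooden ledge and let go of it; then, before touching the catch, tug the lid up by its handle to feel whether it is caught, and if it is, slide the catch back to free it. Finish holding the lid about half open (about 45 degrees) - it falls shut if let go, so the program ends while the gripper still holds it - and leave the other things on the bench where they are.

Things in the scene. Friction and masses are not known exactly. Their poses are not given: they have to be found in the camera images.
- case: Grey painted steel case fixed to the bench, 200 (x) x 280 (y) x 100 mm high, with an 8 mm lid on top (lid's upper face 108 mm above the bench). Origin: centre of its underside. Its x axis points from the front (handle side, nearest the robot) to the hinge at the rear, y along its width, z up. Its place and yaw vary.
- lid (a joint): Opening angle of the lid in rad: 0 shut, grows as its front edge rises (rotation about the case's +y axis through lid_hinge), stop at 1.35. The lid weighs 0.6 kg and falls shut from any angle. When caught it can be raised only about 0.02 rad (4 mm at the handle) before it stops hard; when it is not caught it just opens. Whether it is caught cannot be seen (the keeper is inside the case and may be bent away), only felt by tugging; about half of the starts are caught.
- lid_handle (a point): Middle of the lid's bow handle: a round steel bar 12 mm thick and 90 mm long, along the case's y, its axis 35 mm above the lid's upper face. At case (-85, 0, 143) mm when shut; it swings with the lid. The bar may turn between gripping fingers.
- lid_hinge (a point): Point on the lid's hinge axis, at case (100, 0, 100) mm; the axis runs along the case's y.
- catch_tab (a point): The catch's upright steel tab on the lid's upper face, beside the handle: 20 mm along case x, 12 mm along case y, top 32 mm above the lid's face. This point lies inside the tab, 20 mm above the lid's face (12 mm below the tab's top); at case (-85, -95, 128) mm when the lid is shut and the catch home.
- catch (a joint): Slide of the catch along the lid in m: 0 home (always so at the start, caught or not), grows as the tab moves along the case's -y, away from the handle, to its stop at 0.018. About 3 N moves it and it stays where it is left. From 0.012 on it never holds the lid. Slide it with the lid let down.
- ledge: Narrow raised ledge fixed to the bench: dark wooden bar 260 mm long (its x), only 40 mm wide (its y), top face 120 mm above the bench, on two posts. Origin: centre of its foot on the bench; z up. Its place and yaw vary. The jar stands at its +x end.
- ledge_spot (a point): Middle of the free part of the ledge's top face, at ledge (-50, 0, 120) mm; the top is free about 60 mm either way along the ledge.
- tin: Closed round metal tin, 52 mm diameter, 62 mm high, 0.2 to 0.45 kg, standing upright on the case's lid at the start. Origin: centre of its underside; z up.
- jar: Bystander: amber glass jar 48 mm wide, 70 mm high, on the ledge's +x end, at ledge (85, 0) mm. Origin: centre of its underside.
- screwdriver: Bystander: screwdriver lying on the bench in front of the case.
- wrench: Bystander: spanner lying on the bench in front of the ledge.
- pliers: Bystander: pliers with black grips, 160 mm long, lying on the bench at the right-hand side.
- bearing: Bystander: steel bearing ring, 48 mm wide, 16 mm high, flat on the bench beside the ledge.
- spray: Bystander: yellow aerosol can, 62 mm wide, about 180 mm high, standing at the rear of the bench.
There are look-alikes about, which are no part of the job. What is shaped like the tin but green, pink or red is not meant.

How it is judged:
By the outcome, as a careful person would: the job done as asked, in the order asked, and still so for the second after the job is handed in, while the arm keeps its last pose, push and grip.
It also fails if it takes over 72 s, if anything falls off the work surface, if the arm or the gripper's body presses on something with over 40 N, if the wrist force passes 120 N, or if a joint passes its speed limit or range.

### The arm

A 6-joint arm with a two-finger parallel gripper is mounted at the origin on the work surface. World frame = base frame: x ahead of the robot, y to its left, z up, the work surface at z = 0. Lengths are in mm, angles in rad, forces in N, time in s.
With the tool pointing down it reaches from about 350 to 925 mm from the base axis. Payload 6.4 kg.
Tool frame: the origin (TCP) lies between the finger pads; the fingertips stand 25 mm ahead of it and the grasp point (between the pads) lies 6 mm ahead of it (env.finger_overhang is the distance from the TCP to the fingertips, in mm); z points along the fingers, y is the line along which they close (so a half turn about z gives the same grasp; the last joint's range is limited). The gripper opens to 85 mm and grips with 20 to 120 N. Pads are 22 mm wide; open, the fingers measure 114 mm over their backs; the gripper's body (76 mm by 85 mm) begins 54 mm behind the grasp point. The pads swing forward as they close: fully open they stand 13 mm farther back than shut.
Start: joints at [-1.372, 0.245, 1.558, -0, 1.339, -0.174], TCP at [236.751, -605.362, 256.29] pointing down, gripper open.
Joint ranges: [-3.13, 3.13], [-1.02, 2.26], [0.13, 2.54], [-0.95, 4.09], [0.21, 2.88], [-2.74, 2.74]. Speed limits (rad/s): [2.57, 2.57, 3.14, 3.14, 3.14, 3.14].

### API

Orientations are given as a unit quaternion [x, y, z, w].
In Python, from plant import env gives the robot as it stands.
- The arm moves only by the tool arm_command, never from a script. Its arguments are lists of equal length, an entry for each row: "offset": the shift along the tool's x, y, z in mm, a list of three; "rot": the turn, a rotation vector about the tool's x, y, z in degrees, a list of three; "jaw": the gripper's target within -1 to 1 (shut at 1, half-way at 0, fully open at -1). A call has 1 to 20 rows; each row is the pose to reach, as a shift and turn from the pose commanded when the call began, along the tool's axes at that moment; what a row does not reach only later rows make up. A row lasts 1/10 s, in which the tool goes at most 50 mm and 8.59 degrees, less where a joint would pass 70% of its speed; a pose out of reach is approached as far as the arm can. A call with a gripper value outside its range is refused whole. The fingers move at their own pace and stop on an object; "grip_force" is the grip in N (left out, the last holds). Time passes only in rows, so rows that repeat a pose let the fingers close. It gives the time, the measured TCP pose, the force, the opening and the grip force at its end, in the units of the state.
- env.get_state(): the state, without advancing time (a new reading comes with each control period).
- env.capture(name): name is "side" or "top" or "wrist"; returns a dict with "frame" (480x640x3 uint8, red, green, blue), "range_z" (480x640 float32, mm along the optical axis (not along the pixel's ray), 0 where there is no reading), "K" (3x3 intrinsics, pixels), "R" (3x3) and "t" (3): a world point X has camera coordinates R X + t. Camera axes: x right, y down, z forward; pixel columns grow to the right and rows downward; lengths in mm; the calibration is good to about 2 mm. The wrist camera is an equidistant fisheye: a pixel r from the principal point sees the ray r / f radians off the axis. A picture is of the moment at which its call begins.
- env.hand_in(): hands the job in; it is judged then, once.
Trained networks look in the newest picture that a camera, given by its name, has taken for a name from the list of things; names that differ only in an ending like _2 or _b are one class to them, and where a whole thing is asked for, a point or a joint stands for the part that bears it (a point fixed in the world has none). Each returns a list of dicts, best first, with "confidence" (0 to 1); they miss things now and then, are a little off and sometimes report something else, mostly with a low value. They report only what shows in the picture. A call takes as long as a camera call. They do not tell look-alikes from the thing itself.
- env.find_in(camera, thing): "bbox" ([left, top, right, bottom] in pixels, round what is visible of it).
- env.spot_point(camera, thing): "location" ([column, row] in pixels: a listed point, or the origin of a listed thing).
The state is a dict: "t": time; "q": joint angles; "qd": joint speeds; "effort": joint torques, N m; "tcp_pos": TCP position; "eef_rot": TCP orientation; "contact_force": force on the tool from outside, world axes, zero at the start; "ft_torque": the same for the moment, N m; "opening": finger opening in mm; "gripper_force": force on a finger pad.
Only numpy, scipy, OpenCV 4.12 (cv2) and the standard library are available. Lean on these libraries where they do the work, as an engineer would, in place of code of your own. Each camera call takes 0.05 s, during which the arm holds its last target. There are 200 camera calls.

## Working session

There is one attempt and no reset: what is moved stays moved. The work goes in short steps, Python scripts to look and compute and a tool call to move; the robot and the scene stay as the last step left them, time stands still between calls to the robot, and variables do not carry over. Pictures are saved under pics/ and viewed, at most 10 in all, crops included, and the job is handed in when it is done.

Besides the shell and the picture viewer there is one more tool, called after "Call:" by a JSON object that holds its "api" and its "payload". arm_command: Moves the arm, as the interface text tells. Its arguments: {"type":"object","properties":{"offset":{"type":"array"},"rot":{"type":"array"},"jaw":{"type":"array"},"grip_force":{"type":"number"}},"required":["offset","rot","jaw"]}

```bash
mkdir -p pics; cat > h.py <<'E'
import numpy as np, cv2, pickle
from plant import env
from scipy.spatial.transform import Rotation as R
def cap(n,save=None):
    c=env.capture(n)
    if save: cv2.imwrite('pics/'+save+'.png',c['frame'][:,:,::-1])
    return c
def ray(c,u,v,fish=False):
    K=c['K']; x=(u-K[0,2])/K[0,0]; y=(v-K[1,2])/K[1,1]
    if fish:
        r=np.hypot(x,y); s=np.tan(r)/r if r>1e-9 else 1; x*=s;y*=s
    return np.array([x,y,1.])
def pt(c,u,v,z=None,fish=False):
    """world point from depth, or from known world height z"""
    d=ray(c,u,v,fish); Rm=np.array(c['R']); t=np.array(c['t'])
    if z is None: return Rm.T@(d*c['range_z'][int(round(v)),int(round(u))]-t)
    o=-Rm.T@t; w=Rm.T@d; return o+w*(z-o[2])/w[2]
def cloud(c,fish=False):
    v,u=np.mgrid[0:480,0:640]; K=c['K']; x=(u-K[0,2])/K[0,0]; y=(v-K[1,2])/K[1,1]
    if fish:
        r=np.hypot(x,y)+1e-9; s=np.tan(r)/r; x=x*s;y=y*s
    z=c['range_z']; P=np.stack([x*z,y*z,z],-1)
    W=(P-np.array(c['t']))@np.array(c['R']); W[z<=0]=np.nan; return W
def goto(p,Rt):
    """print offset & rotvec from present pose to TCP p, orientation Rt"""
    s=env.get_state(); R0=R.from_quat(s['eef_rot'])
    print('off',np.round(R0.inv().apply(np.array(p)-s['tcp_pos']),1),'rot',np.round((R0.inv()*Rt).as_rotvec(degrees=True),2))
def down(a):
    """tool z down, tool y (closing line) at world angle a deg"""
    a=np.radians(a); y=np.array([np.cos(a),np.sin(a),0]); z=np.array([0,0,-1.]); return R.from_matrix(np.stack([np.cross(y,z),y,z],1))
E
cat > a.py <<'E'
from h import *
s=env.get_state(); print(s['tcp_pos'],R.from_quat(s['eef_rot']).as_matrix().round(3).tolist(),env.finger_overhang)
for n in ['top','side']:
    c=cap(n,n+'0'); pickle.dump(c,open(n+'.pkl','wb'))
    for th in ['tin','case','ledge','jar','lid_handle','catch_tab','lid_hinge','ledge_spot']:
        try:
            for r in env.spot_point(n,th)[:4]:
                u,v=r['location']; print(n,th,round(r['confidence'],2),np.round([u,v]),pt(c,u,v).round(0) if 0<=u<640 and 0<=v<480 else '')
        except Exception as e: print(n,th,e)
E
python3 a.py
```

```text
[ 236.63502829 -604.84814855  255.20288476] [[0.931, 0.364, -0.0], [0.364, -0.931, 0.002], [0.0, -0.002, -1.0]] 25.0
top tin 0.94 [167. 244.] [581. 406.  64.]
top tin 0.82 [230. 242.] [570. 205. 167.]
top tin 0.6 [316. 282.] [461. -11.  62.]
top tin 0.56 [203. 189.] [736. 303.  60.]
top case 0.71 [239. 248.] [560. 194. 106.]
top case 0.51 [239. 209.] [666. 192. 107.]
top ledge 0.77 [376. 251.] [ 540. -177.  116.]
top jar 0.77 [373. 209.] [ 642. -167.  188.]
top lid_handle 0.72 [225. 273.] [492. 223. 150.]
top catch_tab 0.43 [263. 283.] [464. 125. 136.]
top lid_hinge 0.68 [240. 206.] [676. 190. 103.]
top lid_hinge 0.15 [239. 250.] [554. 193. 104.]
top ledge_spot 0.7 [383. 264.] [ 504. -193.  118.]
top ledge_spot 0.57 [301. 180.] [734.  17. 146.]
side tin 0.87 [172. 320.] [725. 326.  44.]
side tin 0.85 [352. 289.] [459.  18.  26.]
side tin 0.83 [195. 399.] [559. 433.  49.]
side tin 0.71 [210. 276.] [754. 177.  15.]
side case 0.77 [264. 329.] [524. 251. 105.]
side jar 0.98 [334. 175.] [ 636. -159.  148.]
side lid_handle 0.94 [288. 317.] [485. 222. 151.]
side catch_tab 0.62 [320. 296.] [470. 133. 131.]
side lid_hinge 0.75 [228. 278.] [667. 201. 108.]
side ledge_spot 0.75 [388. 202.] [ 498. -185.  121.]
```

View pics/top0.png

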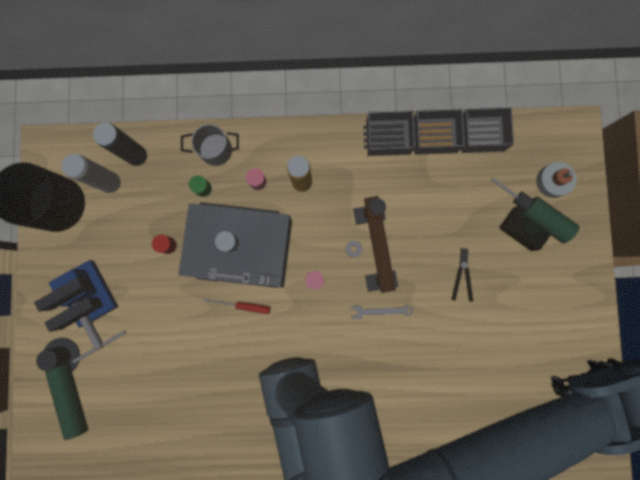

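View pics/side0.png

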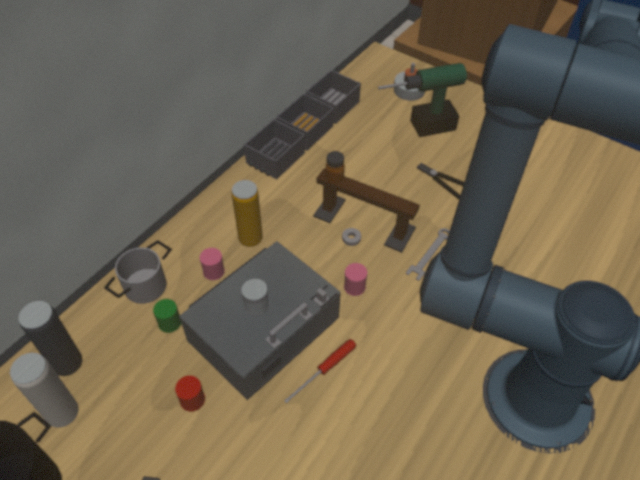

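The tin on the lid is the grey one, at top (226,241). The handle bar is near (229,275), the catch tab near (264,281) and the ledge runs from (374,200) to (385,290). Next I'll fit accurate poses from the depth data.

```bash
cat > b.py <<'E'
from h import *
for n in ['top','side']:
    c=pickle.load(open(n+'.pkl','rb')); W=cloud(c); x,y,z=W[...,0],W[...,1],W[...,2]
    def rect(name,m):
        P=W[m]; r=cv2.minAreaRect(P[:,:2].astype(np.float32)); print(n,name,len(P),np.round(r[0],1),np.round(r[1],1),round(r[2],2),'z',np.median(P[:,2]).round(1), 'mean',P[:,:2].mean(0).round(1))
    near=(abs(x-565)<170)&(abs(y-195)<190)
    rect('lid',near&(abs(z-108)<5))
    rect('tin',(abs(x-570)<50)&(abs(y-205)<50)&(z>160)&(z<185))
    rect('handle',(abs(x-490)<40)&(abs(y-215)<75)&(z>138)&(z<165))
    rect('tab',(abs(x-464)<40)&(abs(y-120)<35)&(z>128)&(z<150))
    L=(x>400)&(x<720)&(y<-110)&(y>-260)
    rect('ledge',L&(abs(z-120)<5))
    rect('jar',L&(z>180)&(z<200))
E
python3 b.py
```

```text
top lid 6672 [613.7 186.9] [310.9 290.8] 81.54 z 107.6 mean [575. 206.]
top tin 329 [575.7 217.6] [50.  50.9] 0.06 z 169.3 mean [574.8 217.4]
top handle 174 [486.9 220.6] [101.1  12. ] 81.55 z 147.5 mean [486.7 219.2]
top tab 41 [472.6 126.4] [11.3 19.2] 83.6 z 139.1 mean [472.7 125.9]
top ledge 1153 [ 560.6 -186.4] [259.6  40.8] 8.16 z 119.4 mean [ 540.  -188.7]
top jar 227 [ 649.5 -176.1] [40.6 41.6] 88.83 z 188.9 mean [ 649.3 -176.1]
side lid 9277 [610.9 184. ] [315.1 295.4] 81.55 z 107.4 mean [568.7 217.6]
side tin 486 [572.2 217.3] [51.2 52.3] 28.55 z 169.0 mean [570.7 219. ]
side handle 283 [483.9 219.7] [102.7  14.7] 82.09 z 146.8 mean [482.8 221.4]
side tab 72 [469.3 125.4] [20.3 16.7] 1.66 z 138.0 mean [468.9 127.4]
side ledge 1150 [ 557.4 -186.9] [260.6  47.1] 8.15 z 118.9 mean [ 540.2 -187.8]
side jar 221 [ 646.  -176.5] [40.6 43.6] 35.01 z 188.2 mean [ 645.5 -175. ]
```

```bash
python3 -c "
from h import *
goto([574,217.5,290],down(-98.45)); goto([574,217.5,270],down(-98.45))"
```

```text
off [ 613.8 -643.5  -33.7] rot [ 0.    0.   29.81]
off [ 613.8 -643.5  -13.7] rot [ 0.    0.   29.81]
```

Call:
{"api": "arm_command", "payload": {"offset": [[20,-20,-34],[50,-52,-34],[80,-84,-34],[110,-116,-34],[140,-148,-34],[170,-180,-34],[200,-212,-34],[230,-244,-34],[260,-275,-34],[290,-306,-34],[320,-337,-34],[350,-368,-34],[380,-399,-34],[410,-430,-34],[440,-461,-34],[470,-492,-34],[500,-523,-34],[530,-555,-34],[560,-587,-34],[585,-613,-34]], "rot": [[0,0,1],[0,0,3],[0,0,5],[0,0,7],[0,0,9],[0,0,11],[0,0,13],[0,0,15],[0,0,17],[0,0,19],[0,0,21],[0,0,23],[0,0,25],[0,0,27],[0,0,29],[0,0,29.8],[0,0,29.8],[0,0,29.8],[0,0,29.8],[0,0,29.8]], "jaw": [-1,-1,-1,-1,-1,-1,-1,-1,-1,-1,-1,-1,-1,-1,-1,-1,-1,-1,-1,-1]}}

```text
t: 2.9
tcp_pos: [558.7, 180.9, 290.4]
eef_rot: [0.997, -0.073, 0.0, -0.0]
contact_force: [0.4, -0.3, 0.2]
opening: 85.2
gripper_force: 0.0
```

```bash
python3 -c "
from h import *
goto([574,217.5,250],down(-98.45)); goto([574,217.5,152],down(-98.45))
print(env.get_state()['contact_force'])
c=cap('wrist','w0'); pickle.dump(c,open('wrist.pkl','wb'));print(c['K'])
for th in ['tin','lid_handle','catch_tab']:
  for r in env.spot_point('wrist',th)[:2]:
    u,v=r['location']; print(th,r['confidence'],u,v,pt(c,u,v,fish=True).round(1))
"
```

```text
off [  9.8 -38.4  40.4] rot [-0.01 -0.02  0.08]
off [  9.7 -38.4 138.4] rot [-0.01 -0.02  0.08]
[ 0.37171108 -0.3472416   0.15492276]
[[371.64829954   0.         325.33818773]
 [  0.         371.64829954 242.65447348]
 [  0.           0.           1.        ]]
tin 0.94 126.1 216.6 [586.6 401.   42.9]
tin 0.87 279.3 210.8 [584.9 207.9 171.8]
catch_tab 0.95 408.0 319.3 [477.  125.  141.7]
```

View pics/w0.png

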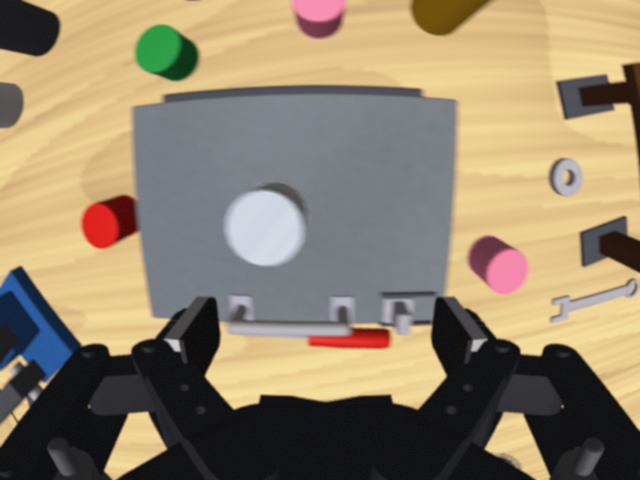

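The wrist view shows the tin's top centred near (265,228), the handle bar from (230,328) to (352,330) and the catch tab near (403,318). I'll refine all three with the wrist depth.

```bash
cat > w.py <<'E'
from h import *
c=pickle.load(open('wrist.pkl','rb')); W=cloud(c,True); x,y,z=W[...,0],W[...,1],W[...,2]
def rect(name,m):
    P=W[m]; r=cv2.minAreaRect(P[:,:2].astype(np.float32)); print(name,len(P),np.round(r[0],1),np.round(r[1],1),round(r[2],2),'z',np.median(P[:,2]).round(1))
rect('tin',(abs(x-574)<40)&(abs(y-217)<40)&(z>162)&(z<185))
rect('handle',(abs(x-486)<20)&(abs(y-220)<60)&(z>138)&(z<160))
rect('tab',(abs(x-471)<25)&(abs(y-126)<25)&(z>134)&(z<150))
E
python3 w.py
```

```text
tin 4663 [573.5 217.6] [51.6 51.8] 79.71 z 171.6
handle 1861 [485.5 220.3] [102.1  12.5] 81.58 z 149.3
tab 362 [471.8 126.7] [12.3 20.2] 80.12 z 141.3
```

Call:
{"api": "arm_command", "payload": {"offset": [[5,-20,0],[9,-38,0],[9,-38,20],[9,-38,45],[9,-38,70],[9,-38,95],[9,-38,115],[9,-38,130],[9,-38,138],[9,-38,138],[9,-38,138],[9,-38,138],[9,-38,138],[9,-38,138],[9,-38,138],[9,-38,138]], "rot": [[0,0,0],[0,0,0],[0,0,0],[0,0,0],[0,0,0],[0,0,0],[0,0,0],[0,0,0],[0,0,0],[0,0,0],[0,0,0],[0,0,0],[0,0,0],[0,0,0],[0,0,0],[0,0,0]], "jaw": [-1,-1,-1,-1,-1,-1,-1,-1,-1,-1,0.3,0.3,0.3,0.3,0.3,0.3], "grip_force": 40}}

```text
t: 4.7
tcp_pos: [573.9, 215.5, 154.2]
eef_rot: [0.997, -0.074, 0.002, -0.001]
contact_force: [-0.0, 2.0, 5.4]
opening: 51.1
gripper_force: 42.3
```

Call:
{"api": "arm_command", "payload": {"offset": [[0,0,-5],[0,0,-20],[0,0,-45],[0,0,-75],[0,0,-105],[0,0,-120],[0,0,-120]], "rot": [[0,0,0],[0,0,0],[0,0,0],[0,0,0],[0,0,0],[0,0,0],[0,0,0]], "jaw": [0.3,0.3,0.3,0.3,0.3,0.3,0.3]}}

```text
t: 5.4
tcp_pos: [573.8, 215.0, 275.3]
eef_rot: [0.997, -0.074, 0.002, -0.001]
contact_force: [0.8, 1.1, -3.9]
opening: 51.2
gripper_force: 42.4
```

```bash
python3 -c "
from h import *
print(env.get_state()['tcp_pos'],env.get_state()['contact_force'])
goto([509.5,-193.8,272],down(-81.85))"
```

```text
[573.83286943 214.97648056 275.2569795 ] [ 0.79597733  1.09560655 -3.91102747]
off [ -3.7 413.8   2.7] rot [ -0.04  -0.28 -16.59]
```

Call:
{"api": "arm_command", "payload": {"offset": [[0,15,0],[0,40,0],[0,70,0],[0,100,0],[-1,130,0],[-1,160,0],[-1,190,0],[-2,220,0],[-2,250,0],[-2,280,0],[-3,310,0],[-3,340,0],[-4,370,0],[-4,395,0],[-4,410,0],[-4,414,0],[-4,414,0],[-4,414,0],[-4,414,0]], "rot": [[0,0,-1],[0,0,-2],[0,0,-4],[0,0,-6],[0,0,-8],[0,0,-10],[0,0,-12],[0,0,-14],[0,0,-15],[0,0,-16],[0,0,-16.6],[0,0,-16.6],[0,0,-16.6],[0,0,-16.6],[0,0,-16.6],[0,0,-16.6],[0,0,-16.6],[0,0,-16.6],[0,0,-16.6]], "jaw": [0.3,0.3,0.3,0.3,0.3,0.3,0.3,0.3,0.3,0.3,0.3,0.3,0.3,0.3,0.3,0.3,0.3,0.3,0.3]}}

```text
t: 7.3
tcp_pos: [508.2, -193.0, 272.1]
eef_rot: [0.997, 0.072, -0.0, -0.0]
contact_force: [-0.2, 0.4, -3.7]
opening: 51.3
gripper_force: 42.8
```

```bash
cat > l.py <<'E'
from h import *
import sys
c=cap('wrist',sys.argv[1]); W=cloud(c,True); x,y,z=W[...,0],W[...,1],W[...,2]
s=env.get_state(); print(s['tcp_pos'],s['contact_force'])
def rect(name,m):
    P=W[m]
    if len(P)<20: return print(name,len(P))
    r=cv2.minAreaRect(P[:,:2].astype(np.float32)); print(name,len(P),np.round(r[0],1),np.round(r[1],1),round(r[2],2),'z',np.median(P[:,2]).round(1),P[:,2].max().round(1))
L=(x>400)&(x<720)&(y<-110)&(y>-260)
rect('ledge',L&(abs(z-120)<6))
rect('ledge far part',L&(abs(z-120)<6)&(x>545)&(x<615))
rect('jar',L&(x>610)&(z>182)&(z<200))
rect('tin',(abs(x-s['tcp_pos'][0])<32)&(abs(y-s['tcp_pos'][1])<24)&(z>165)&(z<s['tcp_pos'][2]+30))
goto([509.5,-193.8,165],down(-81.85))
E
python3 l.py w1
```

```text
[ 508.24491705 -193.11102872  272.25543734] [ 0.12157281 -0.00566068 -4.12571552]
ledge 9096 [ 571.3 -185.7] [137.7  40.6] 8.01 z 121.6 125.6
ledge far part 5337 [ 580.1 -184.4] [75.6 40.6] 8.02 z 121.6 124.2
jar 3265 [ 640.7 -178.1] [28.7 43. ] 8.49 z 191.5 194.0
tin 20437 [ 511.6 -193.1] [45.8 48.1] 0.43 z 289.4 302.1
off [  1.1   0.9 107.3] rot [-0.01 -0.    0.09]
```

View pics/w1.png

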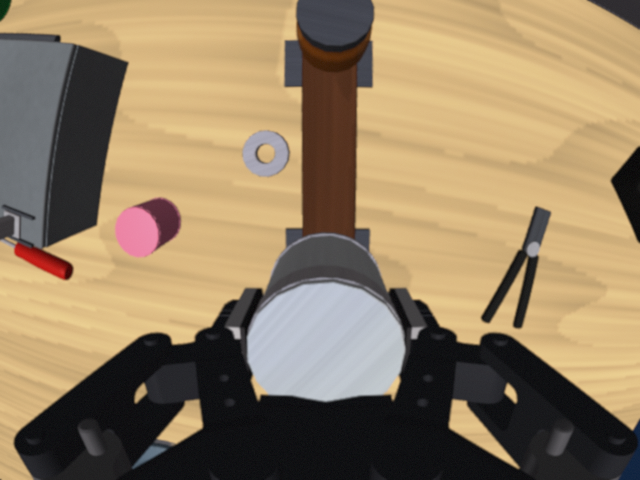

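The tin is gripped level at (327,340). The ledge runs on above it, columns 303–357, clear of the jar at (335,20). I'll lower it gently.

Call:
{"api": "arm_command", "payload": {"offset": [[1,1.3,10],[1,1.3,30],[1,1.3,50],[1,1.3,70],[1,1.3,85],[1,1.3,95],[1,1.3,100],[1,1.3,102],[1,1.3,103],[1,1.3,104],[1,1.3,104],[1,1.3,104]], "rot": [[0,0,0],[0,0,0],[0,0,0],[0,0,0],[0,0,0],[0,0,0],[0,0,0],[0,0,0],[0,0,0],[0,0,0],[0,0,0],[0,0,0]], "jaw": [0.3,0.3,0.3,0.3,0.3,0.3,0.3,0.3,0.3,0.3,0.3,0.3]}}

```text
t: 8.55
tcp_pos: [509.4, -195.3, 168.7]
eef_rot: [0.997, 0.071, 0.0, 0.0]
contact_force: [-0.5, -1.0, -3.1]
opening: 51.6
gripper_force: 42.8
```

Call:
{"api": "arm_command", "payload": {"offset": [[0,-0.8,0.5],[0,-0.8,1],[0,-0.8,1.5],[0,-0.8,2],[0,-0.8,2.5],[0,-0.8,2.5],[0,-0.8,2.5]], "rot": [[0,0,0],[0,0,0],[0,0,0],[0,0,0],[0,0,0],[0,0,0],[0,0,0]], "jaw": [0.3,0.3,0.3,0.3,0.3,0.3,0.3]}}

```text
t: 9.25
tcp_pos: [509.1, -194.4, 166.2]
eef_rot: [0.997, 0.071, -0.0, -0.0]
contact_force: [-3.4, 1.2, 2.1]
opening: 51.3
gripper_force: 42.9
```

Call:
{"api": "arm_command", "payload": {"offset": [[0,0,0.5],[0,0,0.5],[0,0,0.5],[0,0,0.5],[0,0,0.5],[0,0,0.5],[0,0,0.5],[0,0,0.5],[0,0,-10],[0,0,-30],[0,0,-60],[0,0,-90],[0,0,-115],[0,0,-125],[0,0,-125]], "rot": [[0,0,0],[0,0,0],[0,0,0],[0,0,0],[0,0,0],[0,0,0],[0,0,0],[0,0,0],[0,0,0],[0,0,0],[0,0,0],[0,0,0],[0,0,0],[0,0,0],[0,0,0]], "jaw": [0.3,0.3,-1,-1,-1,-1,-1,-1,-1,-1,-1,-1,-1,-1,-1]}}

```text
t: 10.75
tcp_pos: [509.8, -194.8, 292.9]
eef_rot: [0.997, 0.071, 0.002, 0.001]
contact_force: [-0.1, -1.0, 0.3]
opening: 85.0
gripper_force: 0.0
```

```bash
python3 l.py w2; python3 -c "
from h import *
goto([485.5,220.3,230],down(-8.45));goto([485.5,220.3,230],down(171.55))
print(env.get_state()['q'])
c=cap('side');W=cloud(c);m=(abs(W[...,0]-509)<50)&(abs(W[...,1]+194)<50)&(W[...,2]>172)&(W[...,2]<192);print(m.sum(),W[m].mean(0))"
```

```text
[ 509.13693102 -194.39112137  290.9149331 ] [-0.36980045 -0.02413183 -0.84605119]
ledge 7871 [ 534.5 -190.5] [210.8  49.4] 5.17 z 121.6 126.0
ledge far part 4581 [ 580.1 -184.8] [74.9 40.2] 7.9 z 121.6 124.4
jar 3599 [ 645.7 -177.6] [38.7 42. ] 8.75 z 191.6 194.8
tin 4982 [ 508.9 -194.4] [52.5 47.9] 0.19 z 183.6 186.0
off [  0.4  -0.6 125.9] rot [ 0.02 -0.03  0.01]
off [  35.4 -413.9   60.8] rot [ 4.000e-02 -1.000e-02 -7.339e+01]
off [  35.4 -413.9   60.8] rot [-1.0000e-02 -4.0000e-02  1.0661e+02]
[-5.72855931e-01 -3.04958506e-02  1.79231475e+00  5.26050046e-05
  1.37917011e+00  8.55482472e-01]
343 [ 506.05461863 -191.51170868  180.41212905]
```

The tin stands free on the ledge, at (509,-194) with its top at about 183. Next is the handle.

Call:
{"api": "arm_command", "payload": {"offset": [[1,-15,0],[3,-40,0],[6,-70,0],[8,-100,0],[11,-130,0],[13,-160,0],[16,-190,0],[19,-220,0],[21,-250,0],[24,-280,0],[27,-310,0],[29,-340,0],[32,-370,0],[34,-395,0],[35,-410,0],[35.4,-414,0],[35.4,-414,20],[35.4,-414,40],[35.4,-414,40],[35.4,-414,40]], "rot": [[0,0,-2],[0,0,-7],[0,0,-12],[0,0,-17],[0,0,-22],[0,0,-27],[0,0,-32],[0,0,-37],[0,0,-42],[0,0,-47],[0,0,-52],[0,0,-57],[0,0,-62],[0,0,-67],[0,0,-70],[0,0,-72],[0,0,-73.4],[0,0,-73.4],[0,0,-73.4],[0,0,-73.4]], "jaw": [-1,-1,-1,-1,-1,-1,-1,-1,-1,-1,-1,-1,-1,-1,-1,-1,-1,-1,-1,-1]}}

```text
t: 12.85
tcp_pos: [485.3, 219.8, 250.6]
eef_rot: [0.757, 0.653, -0.001, -0.0]
contact_force: [-0.0, -0.6, 0.3]
opening: 85.4
gripper_force: 0.0
```

```bash
python3 -c "
from h import *
c=cap('wrist');pickle.dump(c,open('wrist.pkl','wb'))
goto([485.5,220.3,149],down(-8.45));print(env.get_state()['contact_force'])"; sed -i "/'tin'/d" w.py; python3 w.py
```

```text
off [  0.2  -0.4 102.6] rot [ 0.05 -0.01 -0.02]
[ 0.60032073 -0.5939371   0.48733683]
handle 2838 [485.3 221.1] [101.1  11.8] 81.21 z 149.7
tab 451 [471.4 127.4] [11.9 19.6] 79.52 z 141.2
```

Call:
{"api": "arm_command", "payload": {"offset": [[0,0,20],[0,0,45],[0,0,70],[0,0,90],[0,0,98],[0,0,101],[0,0,101],[0,0,101],[0,0,101],[0,0,101],[0,0,101],[0,0,101],[0,0,101],[0,0,101],[0,0,101],[0,0,101]], "rot": [[0,0,0],[0,0,0],[0,0,0],[0,0,0],[0,0,0],[0,0,0],[0,0,0],[0,0,0],[0,0,0],[0,0,0],[0,0,0],[0,0,0],[0,0,0],[0,0,0],[0,0,0],[0,0,0]], "jaw": [-1,-1,-1,-1,-1,-1,-1,1,1,1,1,1,1,1,1,1], "grip_force": 60}}

```text
t: 14.5
tcp_pos: [486.2, 220.4, 150.2]
eef_rot: [0.757, 0.653, 0.001, 0.001]
contact_force: [4.7, -1.7, -1.1]
opening: 9.7
gripper_force: 58.4
```

Call:
{"api": "arm_command", "payload": {"offset": [[0,0,-1],[0,0,-2],[0,0,-3],[0,0,-4],[0,0,-5],[0,0,-6],[0,0,-7],[0,0,-7],[0,0,-7]], "rot": [[0,0,0],[0,0,0],[0,0,0],[0,0,0],[0,0,0],[0,0,0],[0,0,0],[0,0,0],[0,0,0]], "jaw": [1,1,1,1,1,1,1,1,1]}}

```text
t: 15.4
tcp_pos: [487.1, 220.2, 154.6]
eef_rot: [0.757, 0.653, 0.002, 0.002]
contact_force: [18.9, 2.6, -21.5]
opening: 9.6
gripper_force: 58.5
```

Call:
{"api": "arm_command", "payload": {"offset": [[0,0,-1],[0,0,-2],[0,0,-3],[0,0,-3],[0,0,-3]], "rot": [[0,0,0],[0,0,0],[0,0,0],[0,0,0],[0,0,0]], "jaw": [1,1,1,1,1]}}

```text
t: 15.9
tcp_pos: [487.0, 220.1, 154.9]
eef_rot: [0.758, 0.653, 0.003, 0.002]
contact_force: [28.9, 5.3, -37.3]
opening: 9.9
gripper_force: 58.2
```

The lid is caught. The handle rose about 4.5 mm, then stopped hard while the pull built to 37 N. I'll lower it, let go and work the catch.

Call:
{"api": "arm_command", "payload": {"offset": [[0,0,3],[0,0,6],[0,0,9],[0,0,10],[0,0,10],[0,0,10],[0,0,10],[0,0,10],[0,0,10],[0,0,10],[0,0,10],[0,0,-5],[0,0,-25],[0,0,-45],[0,0,-45],[0,0,-45]], "rot": [[0,0,0],[0,0,0],[0,0,0],[0,0,0],[0,0,0],[0,0,0],[0,0,0],[0,0,0],[0,0,0],[0,0,0],[0,0,0],[0,0,0],[0,0,0],[0,0,0],[0,0,0],[0,0,0]], "jaw": [1,1,1,1,1,-1,-1,-1,-1,-1,-1,-1,-1,-1,-1,-1]}}

```text
t: 17.5
tcp_pos: [485.6, 220.5, 205.4]
eef_rot: [0.757, 0.653, 0.001, 0.0]
contact_force: [0.3, 0.5, 0.3]
opening: 85.5
gripper_force: 0.0
```

```bash
python3 -c "
from h import *
goto([471.6,127,140],down(-8.45));s=env.get_state();print(s['tcp_pos'],s['contact_force'])"
```

```text
off [-94.6  -0.3  65.4] rot [ 0.07 -0.03  0.01]
[485.64882547 220.46852117 205.44717679] [0.32591442 0.47822509 0.28516534]
```

Call:
{"api": "arm_command", "payload": {"offset": [[-20,0,0],[-50,0,0],[-80,0,0],[-94.5,0,0],[-94.5,0,10],[-94.5,0,30],[-94.5,0,50],[-94.5,0,60],[-94.5,0,64],[-94.5,0,64],[-94.5,0,64],[-94.5,0,64],[-94.5,0,64],[-94.5,0,64],[-94.5,0,64],[-94.5,0,64],[-94.5,0,64],[-94.5,0,64]], "rot": [[0,0,0],[0,0,0],[0,0,0],[0,0,0],[0,0,0],[0,0,0],[0,0,0],[0,0,0],[0,0,0],[0,0,0],[0,0,0],[0,0,0],[0,0,0],[0,0,0],[0,0,0],[0,0,0],[0,0,0],[0,0,0]], "jaw": [-1,-1,-1,-1,-1,-1,-1,-1,-1,-1,1,1,1,1,1,1,1,1], "grip_force": 40}}

```text
t: 19.3
tcp_pos: [472.2, 126.9, 141.4]
eef_rot: [0.757, 0.653, 0.001, 0.001]
contact_force: [2.4, -1.0, 2.8]
opening: 19.3
gripper_force: 41.6
```

Gripped: the opening reads 19.3 against a 20 mm tab. Now I'll slide it.

Call:
{"api": "arm_command", "payload": {"offset": [[-3,0,0],[-6,0,0],[-9,0,0],[-12,0,0],[-15,0,0],[-17,0,0],[-19,0,0],[-19,0,0],[-19,0,0]], "rot": [[0,0,0],[0,0,0],[0,0,0],[0,0,0],[0,0,0],[0,0,0],[0,0,0],[0,0,0],[0,0,0]], "jaw": [1,1,1,1,1,1,1,1,1]}}

```text
t: 20.2
tcp_pos: [469.5, 108.8, 141.4]
eef_rot: [0.757, 0.653, 0.002, -0.0]
contact_force: [5.0, 6.3, 4.2]
opening: 18.9
gripper_force: 41.7
```

Call:
{"api": "arm_command", "payload": {"offset": [[-19,0,0],[-19,0,0],[-19,0,0],[-19,0,0],[-19,0,0],[-19,0,0],[-19,0,-10],[-19,0,-30],[-19,0,-55],[-19,0,-65],[-10,0,-65],[20,0,-65],[50,0,-65],[80,0,-65],[94.5,0,-65],[94.5,0,-65],[94.5,0,-65]], "rot": [[0,0,0],[0,0,0],[0,0,0],[0,0,0],[0,0,0],[0,0,0],[0,0,0],[0,0,0],[0,0,0],[0,0,0],[0,0,0],[0,0,0],[0,0,0],[0,0,0],[0,0,0],[0,0,0],[0,0,0]], "jaw": [1,-1,-1,-1,-1,-1,-1,-1,-1,-1,-1,-1,-1,-1,-1,-1,-1]}}

```text
t: 21.9
tcp_pos: [482.1, 201.4, 205.0]
eef_rot: [0.757, 0.653, -0.001, -0.0]
contact_force: [-0.1, 0.3, 0.4]
opening: 85.2
gripper_force: 0.0
```

```bash
sed -i 's/y-126)<25/y-112)<35/' w.py; python3 -c "
from h import *
c=cap('wrist','w3');pickle.dump(c,open('wrist.pkl','wb'))
goto([485.5,220.4,149],down(-8.45));s=env.get_state();print(s['tcp_pos'],s['contact_force'])"; python3 w.py
```

```text
off [19.7  0.4 56.2] rot [-0.06  0.04 -0.01]
[482.27252236 201.01509861 205.19209513] [-0.10911105 -0.3629987   0.46268781]
handle 4484 [485.2 220.5] [100.3  12.2] 81.61 z 149.8
tab 62 [468.7 114.7] [ 2.6 17.3] 82.54 z 135.2
```

The catch moved the full 18 mm to its stop. I'll regrip the handle.

Call:
{"api": "arm_command", "payload": {"offset": [[10,0,0],[19,0,0],[19,0,0],[19,0,20],[19,0,40],[19,0,50],[19,0,55],[19,0,55],[19,0,55],[19,0,55],[19,0,55],[19,0,55],[19,0,55],[19,0,55],[19,0,55],[19,0,55],[19,0,55]], "rot": [[0,0,0],[0,0,0],[0,0,0],[0,0,0],[0,0,0],[0,0,0],[0,0,0],[0,0,0],[0,0,0],[0,0,0],[0,0,0],[0,0,0],[0,0,0],[0,0,0],[0,0,0],[0,0,0],[0,0,0]], "jaw": [-1,-1,-1,-1,-1,-1,-1,-1,1,1,1,1,1,1,1,1,1], "grip_force": 60}}

```text
t: 23.65
tcp_pos: [486.2, 220.4, 151.3]
eef_rot: [0.757, 0.653, 0.001, 0.001]
contact_force: [5.1, -0.8, -0.1]
opening: 9.8
gripper_force: 58.5
```

```bash
python3 -c "
import numpy as np
for d in [1,3,6,9,12,15,18,21,24,27,30,33,36,39,42,44,45]:
  a=np.radians(d); x=-185*np.cos(a)+43*np.sin(a)+185; z=185*np.sin(a)+43*np.cos(a)-43; print(d,round(x,1),round(-z,1))"
```

```text
1 0.8 -3.2
3 2.5 -9.6
6 5.5 -19.1
9 9.0 -28.4
12 13.0 -37.5
15 17.4 -46.4
18 22.3 -55.1
21 27.7 -63.4
24 33.5 -71.5
27 39.7 -79.3
30 46.3 -86.7
33 53.3 -93.8
36 60.6 -100.5
39 68.3 -106.8
42 76.3 -112.7
44 81.8 -116.4
45 84.6 -118.2
```

Call:
{"api": "arm_command", "payload": {"offset": [[0.8,0.8,-3.2],[0,2.5,-9.6],[0,4,-14],[0,5.5,-19],[0,7.2,-23.7],[0,9,-28.4],[0,11,-33],[0,13,-37.5],[0,13,-37.5]], "rot": [[0,0,0],[0,0,0],[0,0,0],[0,0,0],[0,0,0],[0,0,0],[0,0,0],[0,0,0],[0,0,0]], "jaw": [1,1,1,1,1,1,1,1,1]}}

```text
t: 24.55
tcp_pos: [497.7, 218.6, 186.7]
eef_rot: [0.757, 0.653, -0.001, -0.001]
contact_force: [7.1, 2.9, -9.3]
opening: 9.8
gripper_force: 58.2
```

Call:
{"api": "arm_command", "payload": {"offset": [[0,4.4,-8.9],[0,9.3,-17.6],[0,14.7,-25.9],[0,20.5,-34],[0,26.7,-41.8],[0,33.3,-49.2],[0,40.3,-56.3],[0,47.6,-63],[0,55.3,-69.3],[0,63.3,-75.2],[0,68.8,-78.9],[0,71.6,-80.7],[0,71.6,-80.7],[0,71.6,-80.7],[0,71.6,-80.7]], "rot": [[0,0,0],[0,0,0],[0,0,0],[0,0,0],[0,0,0],[0,0,0],[0,0,0],[0,0,0],[0,0,0],[0,0,0],[0,0,0],[0,0,0],[0,0,0],[0,0,0],[0,0,0]], "jaw": [1,1,1,1,1,1,1,1,1,1,1,1,1,1,1]}}

```text
t: 26.05
tcp_pos: [567.3, 208.3, 271.6]
eef_rot: [0.757, 0.653, -0.002, -0.002]
contact_force: [-12.9, -0.0, 9.6]
opening: 10.1
gripper_force: 59.0
```

```bash
python3 -c "
from h import *
c=cap('side','s9');W=cloud(c);t0=np.array([572-87*0,217,0])
s=env.get_state();print(s['tcp_pos'],s['contact_force'],s['opening'],s['gripper_force'])
ex=np.array([np.cos(np.radians(-8.45)),np.sin(np.radians(-8.45))]);ey=np.array([-ex[1],ex[0]])
o=np.array([485.4,220.4])+85*ex; X=(W[...,:2]-o)@ex;Y=(W[...,:2]-o)@ey;Z=W[...,2]
m=(abs(Y-95)<35)&(abs(X)<110)&(Z>125)&(Z<300)
print(m.sum(),np.degrees(np.arctan(np.polyfit(X[m],Z[m],1)[0])))
m=(abs(W[...,0]-509)<50)&(abs(W[...,1]+194)<50)&(Z>172)&(Z<192);print(m.sum(),W[m].mean(0))
p=np.array(s['tcp_pos'])-[0,0,6];r=np.array([(p[:2]-o)@ex-100,p[2]-100]);print(np.hypot(*r),np.degrees(np.arctan2(r[1],-r[0])-np.arctan2(43,185)))
"
```

```text
[567.31803663 208.32687327 271.61474635] [-12.3572719    0.2765567    9.51153734] 9.954576055914089 58.9493054151535
984 -43.29719774302134
0 [nan nan nan]
194.6085730506869 45.23714026770162<string>:9: RuntimeWarning: Mean of empty slice.
  ret = um.true_divide(
```

View pics/s9.png

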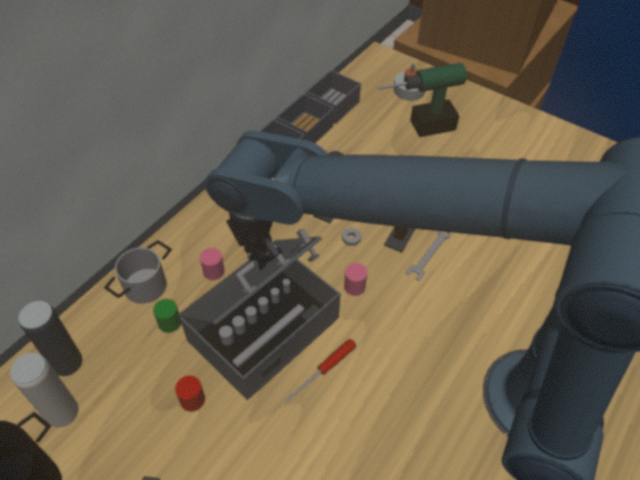

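The lid is held about half open at (275,265), with the sockets showing and the bar still between the fingers. The arm hides the ledge in this view, so I'll check the tin, jar and spray from the top.

```bash
python3 -c "
from h import *
c=cap('top','t9');W=cloud(c);Z=W[...,2]
for n,p in dict(tin=(509,-194,180),jar=(648,-176,189),spray=(735,17,180)).items():
  m=(abs(W[...,0]-p[0])<50)&(abs(W[...,1]-p[1])<40)&(abs(Z-p[2])<14);print(n,m.sum(),np.median(W[m],0) if m.any() else '')
"
```

```text
tin 342 [ 509.7204444  -191.8885991   181.15745418]
jar 230 [ 648.95621099 -176.23053939  189.13869168]
spray 400 [759.45385326  22.81913476 179.00191374]
```

View pics/t9.png

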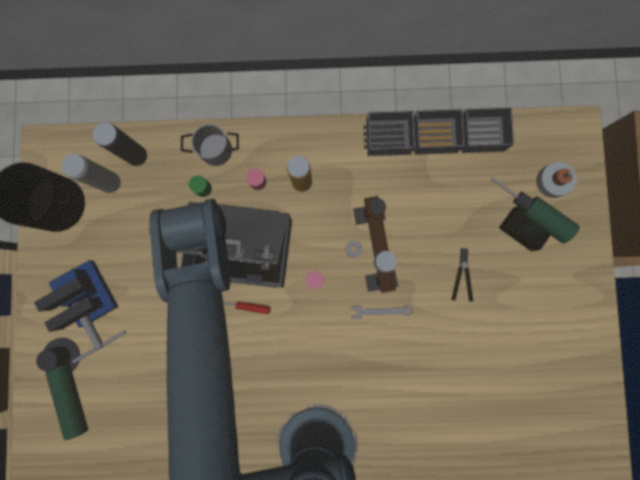

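The tin stands upright on the ledge at (385,261). The bystanders are where they were, and the lid is held.

```bash
python3 -c "
from plant import env
print(env.hand_in())"
```

```text
the job is handed in; nothing more can be done
None
```

The job is handed in: the tin stands upright on the ledge, the tug showed the lid was caught, so I slid the catch back, and the gripper now holds the lid open at about 45°, with nothing else on the bench seen to have moved.

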